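# Feed a test bar under the guard of a hardness checker with a push stick

## Robot

A 6-joint arm with a two-finger parallel gripper is mounted at the origin on the work surface. World frame = base frame: x ahead of the robot, y to its left, z up, the work surface at z = 0. Lengths are in m, angles in rad, forces in N, time in s.
With the tool pointing down it reaches from about 0.35 to 0.725 m from the base axis. Payload 6 kg.
Tool frame: the origin (TCP) lies at the very end of the fingers, on their centre line; the grasp point (between the pads) lies 19 mm behind it; z points along the fingers, y is the line along which they close (so a half turn about z gives the same grasp; the last joint's range is limited). The gripper opens to 85 mm and grips with 20 to 120 N. Pads are 22 mm wide; open, the fingers measure 114 mm over their backs; the gripper's body (76 mm by 85 mm) begins 54 mm behind the grasp point. The pads swing forward as they close: fully open they stand 13 mm farther back than shut.
Start: joints at [1.529, 0.04, 0.085, 0, -1.615, -0.334], TCP at [0.22, 0.558, 0.231] pointing down, gripper open.
Joint ranges: [-2.56, 2.56], [-1.29, 2.01], [-1.08, 1.49], [-3.29, 1.98], [-2.81, -0.18], [-2.99, 2.99]. Speed limits (rad/s): [2.57, 2.57, 3.01, 3.14, 3.14, 3.14].

## Interface

Orientations are given as a 3x3 rotation matrix whose columns are the frame's x, y, z axes.
In Python, from plant import arm gives the robot as it stands.
- The arm moves only by the tool apply_moves, never from a script. Its argument "commands" is one flat list of numbers, 6 for each row, row after row: the shift along the world's x, y, z in cm, then the turn, a rotation vector about the world's x, y, z in rad. In form: [dx, dy, dz, rx, ry, rz, dx, dy, dz, rx, ry, rz, ...]. A call has 1 to 20 rows; each row is the pose to reach, as a shift and turn from the pose commanded when the call began; what a row does not reach only later rows make up. A row lasts 1/8 s, in which the tool goes at most 62.5 mm and 10.7 degrees, less where a joint would pass 70% of its speed; a pose out of reach is approached as far as the arm can. A call with a gripper value outside its range is refused whole. "grip" is the closure, from 0 (fully open) to 1 (shut), set as the call begins (left out, the last holds). The fingers move at their own pace and stop on an object; "newtons" is the grip in N (left out, the last holds). Time passes only in rows, so rows that repeat a pose let the fingers close. It gives the time, the measured TCP pose, the force, the opening and the grip force at its end, in the units of the state.
- arm.get_state(): the state, without advancing time (a new reading comes with each control period).
- arm.get_image(name): name is "side" or "top"; returns the picture (480x640x3 uint8, red, green, blue); there is no depth.
- arm.calibration(name): a dict with "intrinsics" (3x3 intrinsics, pixels), "R" (3x3) and "t" (3): a world point X has camera coordinates R X + t. Camera axes: x right, y down, z forward; pixel columns grow to the right and rows downward; lengths in m; the calibration is good to about 2 mm. A picture is of the moment at which its call begins. calibration takes no time and is no camera call.
- arm.finish_job(): hands the job in; it is judged then, once.
The state is a dict: "time": time; "qpos": joint angles; "qvel": joint speeds; "joint_torque": joint torques, N m; "ee_pos": TCP position; "ee_rot": TCP orientation; "contact_force": force on the tool from outside, world axes, zero at the start; "torque": the same for the moment, N m; "finger_gap": finger opening in m; "grip_force": force on a finger pad.
Only numpy, scipy, OpenCV 4.12 (cv2) and the standard library are available. Lean on these libraries where they do the work, as an engineer would, in place of code of your own. Each camera call takes 0.05 s, during which the arm holds its last target. There are 200 camera calls.

## Task

Pick up the yellow push stick and use it to push the steel test bar along the checker's bed, under the guard, until the bar is home against the orange back-stop pad; keep pressing gently for about a second with roughly 10 N on the pad (never more than 18 N), beyond what the sliding itself takes. Then draw the stick out and lay it flat on its green mat again, and let go. Only the stick may touch the bar, keep the arm and fingers off the checker, and leave the other things where they are.

Things in the scene. Friction and masses are not known exactly. Their poses are not given: they have to be found in the camera images.
- checker: cream bench hardness checker, fixed, 470 x 110 mm. Own +x = feed direction, y across, z up; origin at bench level on the centre line under the guard's front face (x = 0). Flat steel bed from x = -200 mm, top 20 mm above the bench. Fences 12 mm high on the bed: channel 40 mm wide from x = -20 mm inwards, its lead-in widening to about 70 mm at x = -100 mm. Head 170 mm high from x = 170 mm
- guard_edge (a point): middle of the yellow lower edge of the clear guard's front panel: 46 mm above the bench, so the opening is 26 mm high over the bed, 98 mm wide. The clear guard housing runs 170 mm inwards from here, 115 mm high, closed at the sides
- shoe_foot (a point): sprung round steel shoe, 36 mm across, inside the guard, 75 mm inwards of its front; this point is its lowest, 13.5 mm above the bed at rest. The 16 mm high bar must lift it: sliding takes 1 to 6 N before, rises while the bar's front passes 65 to 75 mm inside, and takes a steady 5 to 12 N (it varies) from then on until the pad is met
- backstop: back stop inside the guard: red block with an orange pad in front, set anew each time 113 to 137 mm behind the guard's front. Origin on the bed, on the centre line, under the pad's resting front face; +x = feed direction. Pad 32 mm wide, from 2 to 15 mm above the bed; it yields 1 mm per 8 N. Its gauge needs 5 N or more for 0.3 s and is damaged above 18 N
- specimen: steel test bar with a blue band near its front, 90 x 36 x 16 mm, about 0.4 kg; origin at the centre of its underside, x along its length (+x towards the guard). Starts lying on the bed ahead of the guard, a little askew
- stick: yellow push stick, 205 mm long, 0.09 kg; origin on its underside below the middle of the handle, x along it to the tip. Handle: block x = -35 to 35 mm, 22 mm wide, 46 mm high; shank 16 mm wide, 12 mm high; black rubber head at the tip 26 mm wide, 14 mm high, flat front face at x = 145 mm; tail end at x = -60 mm
- stick_tip (a point): centre of the front face of the push stick's head, 7 mm above the stick's underside
- stick_tail (a point): centre of the push stick's tail end, 7 mm above the stick's underside
- mat: green mat fixed on the bench, 300 x 85 x 3 mm; origin at the centre of its underside, x along its length. The push stick starts lying on it
- ref_block: bystander: brass reference disc, 60 mm across, 16 mm high, origin at the centre of its underside
- spare_bar: bystander: copper-coloured spare bar, 90 x 36 x 16 mm, lying on the bench, origin at the centre of its underside
- jar: bystander: small closed jar, 50 mm across, 70 mm high, origin at the centre of its underside

How it is judged:
On the way, in this order (a step that is already met when the one before it is completed fails the run):
1. the stick pushes the bar in under the guard: its front end is at least 25 mm inside (x of specimen in the frame of checker above -0.02 m and contact force between stick and specimen above 0.5 N).
2. with the stick, the bar is pressed against the back-stop pad with 5 N or more for 0.3 s (contact force between specimen and backstop above 5 N and contact force between stick and specimen above 3 N), for 0.3 s.
At the end, for the whole second after the job is handed in: The bar lies on the bed with its front within 1.5 mm of the back-stop pad's resting face (or beyond it), at rest; the push stick lies flat and still on its mat (tilt under 0.08 rad), tip and tail no more than 5 mm past the mat's ends and 2.5 mm past its sides (x of specimen in the frame of backstop above -0.0465 m and z of specimen in the frame of checker below 0.024 m and linear speed of each of specimen, stick below 0.01 m/s and contact force between stick and mat above 0.2 N and angle between stick's own z axis and vertical below 0.08 rad and x of stick_tip in the frame of mat between -0.155 and 0.155 m and y of stick_tip in the frame of mat between -0.045 and 0.045 m and x of stick_tail in the frame of mat between -0.155 and 0.155 m and y of stick_tail in the frame of mat between -0.045 and 0.045 m); the robot touches nothing.
It fails at once if the bar is pressed on the back stop with more than 18 N (contact force between specimen and backstop above 18 N).
It fails at once if the arm or its fingers touch the bar (contact force between any of the fingers, the arm and specimen above 0.5 N).
It fails at once if the arm or its fingers knock the checker (over 5 N) (contact force between any of the fingers, the arm and checker above 5 N).
It fails at once if a bystander is moved by more than 15 mm (distance of any of ref_block, spare_bar, jar from where it was at the start of the episode above 0.015 m).
It also fails if it takes over 72 s, if anything falls off the work surface, if the arm or the gripper's body presses on something with over 40 N, if the wrist force passes 120 N, or if a joint passes its speed limit or range.

## Working session

There is one attempt and no reset: what is moved stays moved. The work goes in short steps, Python scripts to look and compute and a tool call to move; the robot and the scene stay as the last step left them, time stands still between calls to the robot, and variables do not carry over. Pictures are saved under pics/ and viewed, at most 10 in all, crops included, and the job is handed in when it is done.

Besides the shell and the picture viewer there is one more tool, called after "Emit:" as name(argument=value, ...) on one line, values as JSON. apply_moves: Moves the arm, as the interface text tells. Its arguments: {"type":"object","properties":{"commands":{"type":"array","items":{"type":"number"}},"grip":{"type":"number"},"newtons":{"type":"number"}},"required":["commands"]}

```bash
ls; mkdir -p pics; python3 - <<'E'
from plant import arm
import cv2,json
for n in("top","side"):
    im=arm.get_image(n);cv2.imwrite(f"pics/{n}0.png",im[:,:,::-1]);c=arm.calibration(n);print(n,c)
s=arm.get_state();print(s)
E
```

```text
pics
top {'intrinsics': array([[582.35626276,   0.        , 325.69312918],
       [  0.        , 582.35626276, 235.52052376],
       [  0.        ,   0.        ,   1.        ]]), 'R': array([[ 0.00171431, -0.99996502,  0.00818656],
       [-0.98662797, -0.00302558, -0.16296039],
       [ 0.16297946, -0.00779772, -0.98659865]]), 't': array([0.01111802, 0.55453233, 1.12705081])}
side {'intrinsics': array([[618.94940272,   0.        , 320.12148259],
       [  0.        , 618.94940272, 233.80483853],
       [  0.        ,   0.        ,   1.        ]]), 'R': array([[ 0.7215316 , -0.69227079, -0.0123815 ],
       [-0.51942323, -0.52938088, -0.67078714],
       [ 0.45781181,  0.49042536, -0.74154656]]), 't': array([-0.40760362,  0.34929556,  1.08735204])}
{'time': 0.1, 'qpos': array([ 1.52873712e+00,  4.07687607e-02,  8.39123328e-02, -4.04381261e-04,
       -1.61552127e+00, -3.33725089e-01]), 'qvel': array([-8.19278294e-05, -6.32499293e-04,  2.87620660e-03,  1.10784004e-03,
        7.22401641e-04,  6.97979921e-04]), 'joint_torque': array([-5.68134827e-03, -3.69349658e+01,  3.48282945e+01,  6.95188746e+00,
       -4.66724014e-03, -6.19724005e-06]), 'ee_pos': array([0.22001167, 0.5578834 , 0.23037077]), 'ee_rot': array([[ 9.30226619e-01, -3.66985307e-01, -4.70111333e-04],
       [-3.66985583e-01, -9.30225316e-01, -1.56298938e-03],
       [ 1.36284672e-04,  1.62645840e-03, -9.99998668e-01]]), 'contact_force': array([-0.06997071,  0.45046625,  0.98484148]), 'torque': array([-0.02605061,  0.00985531, -0.04010196]), 'grip_force': 0.0, 'finger_gap': 0.08581216540168778}
```

View pics/top0.png

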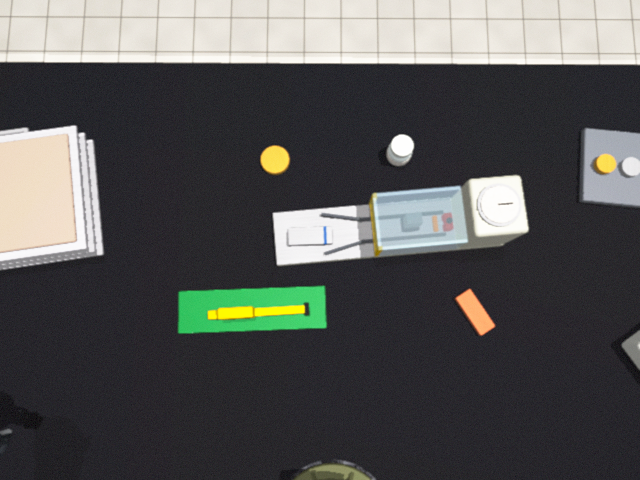

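View pics/side0.png

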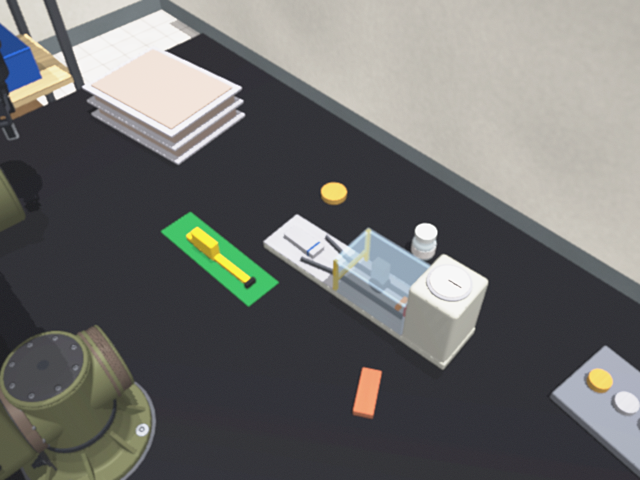

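```bash
python3 - <<'E'
import cv2,numpy as np
t=cv2.imread("pics/top0.png");s=cv2.imread("pics/side0.png")
def c(im,x,y,w,h,k):return cv2.resize(im[y:y+h,x:x+w],None,fx=k,fy=k,interpolation=cv2.INTER_CUBIC)
a=c(t,172,282,160,56,5);b=c(t,265,190,200,80,4)
cv2.imwrite("pics/c1.png",np.vstack([a,b]))
a=c(s,155,205,130,100,4);b=c(s,260,205,70,100,4)
cv2.imwrite("pics/c2.png",np.vstack([np.hstack([a,b])[:, :800]]))
cv2.imwrite("pics/c3.png",c(s,255,205,160,120,5))
E
```

```text
(no output)
```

View pics/c1.png

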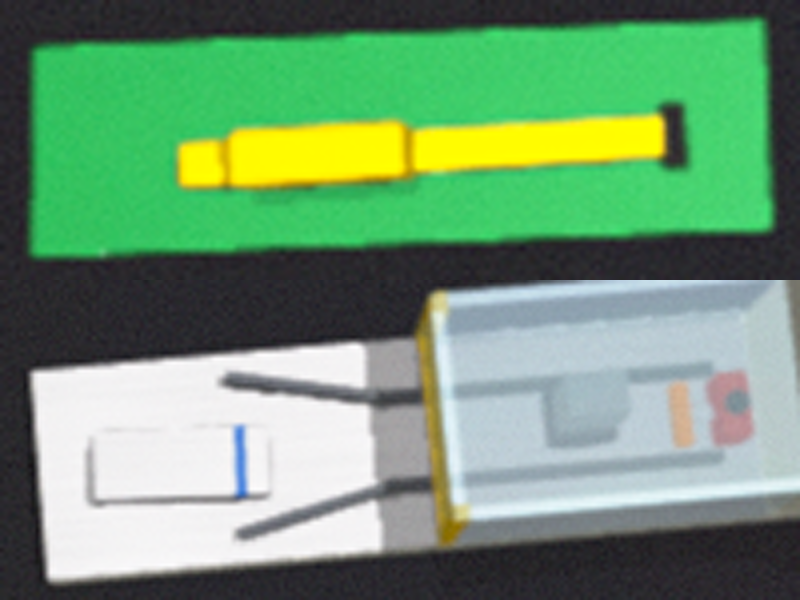

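View pics/c2.png

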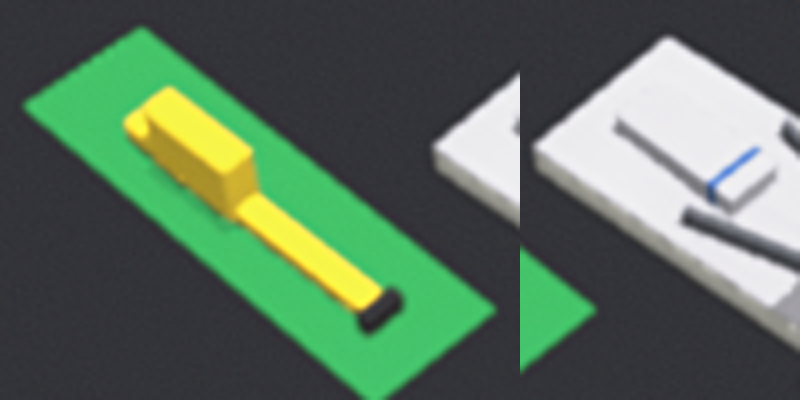

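View pics/c3.png

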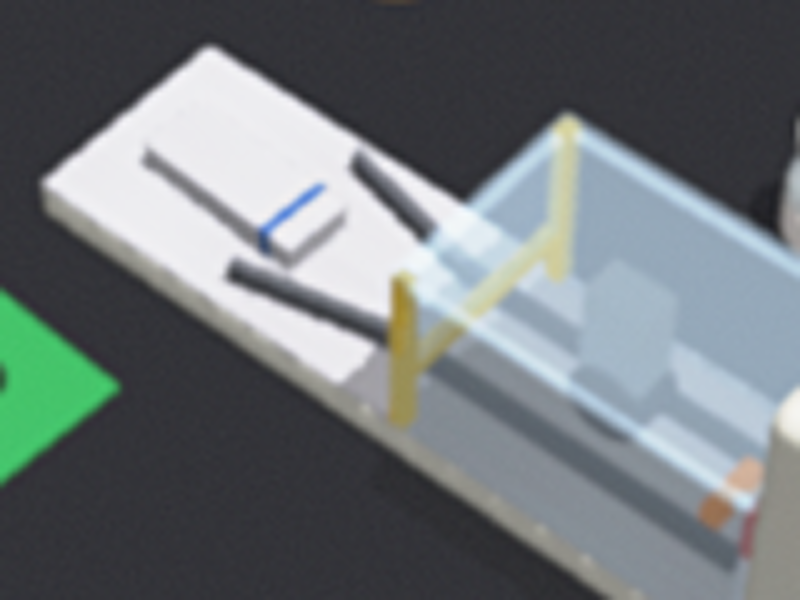

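The crops show, in c1 (top): the mat, handle top (230–410, 121–187), black head front (≈685, 104–166), bed front corners (31,370)/(48,583), bar (90–268, 428–502), pad front ≈(672, 383–446). c2 and c3 (side) show the handle top corners (168,87)/(253,152), bar front top (290,248)/(345,208), bed corners (43,185)/(210,45).

```bash
cat > h.py <<'E'
import numpy as np,cv2
from plant import arm
C={n:arm.calibration(n) for n in("top","side")}
def px(crop,u,v):
    x0,y0,k,dv={'a':(172,282,5,0),'b':(265,190,4,280),'s2':(155,205,4,0),'s3':(255,205,5,0)}[crop]
    return np.array([x0+(u+.5)/k-.5,y0+(v-dv+.5)/k-.5])
def ray(n,p):
    c=C[n];d=c['R'].T@np.linalg.inv(c['intrinsics'])@[*p,1];return -c['R'].T@c['t'],d
def atz(n,p,z):
    o,d=ray(n,p);return o+d*(z-o[2])/d[2]
def tri(p,q):
    P=[C[n]['intrinsics']@np.c_[C[n]['R'],C[n]['t']] for n in("top","side")]
    X=cv2.triangulatePoints(*P,np.array(p,float),np.array(q,float))[:,0];return X[:3]/X[3]
E
python3 - <<'E'
from h import *
np.set_printoptions(precision=4,suppress=True)
T=[("mat tail-far",('a',33,47),('s2',142,27)),("mat tail-near",('a',30,257),('s2',24,104)),("mat tip-far",('a',765,20),('s2',496,310)),
("handle tail far",('a',230,131),('s2',168,87)),("handle tip far",('a',405,121),('s2',253,152)),
("head front far top",('a',683,104),('s2',402,291)),
("bed far",('b',31,370),('s3',210,45)),("bed near",('b',48,583),('s3',43,185)),
("bar fr far top",('b',268,426),('s3',345,208)),("bar fr near top",('b',270,497),('s3',290,248)),("bar tail near top",('b',90,502),('s3',147,150)),
("guard top near",('b',455,515),('s3',403,275)),("guard top far",('b',437,292),('s3',568,115))]
for n,a,b in T: print(n,tri(px(*a),px(*b)))
for n,a,z in [("mat nt",('a',773,230),.003),("h1",('a',230,131),.049),("h2",('a',405,121),.049),("h3",('a',410,180),.049),("h4",('a',231,187),.049),
("headF",('a',683,104),.017),("headN",('a',688,166),.017),("tailF",('a',178,144),.015),("tailN",('a',179,188),.015),
("bedF",('b',31,370),.02),("bedN",('b',48,583),.02),("grayF",('b',418,338),.02),("grayN",('b',440,547),.02),
("bar1",('b',90,433),.036),("bar2",('b',268,426),.036),("bar3",('b',270,497),.036),("bar4",('b',90,502),.036),
("fenF",('b',375,398),.032),("fenN",('b',385,488),.032),("padF",('b',670,383),.035),("padN",('b',675,446),.035),
("gf",('b',437,292),.115),("gn",('b',460,512),.115),("fe1",('b',712,367),.032),("fe2",('b',722,456),.032)]: print(n,atz('top',px(*a),z))
E
```

```text
mat tail-far [0.4456 0.3133 0.0061]
mat tail-near [0.3614 0.3106 0.0063]
mat tip-far [0.4572 0.014  0.0042]
handle tail far [0.409  0.2243 0.0512]
handle tip far [0.4136 0.1558 0.0495]
head front far top [0.4222 0.047  0.0214]
bed far [0.6075 0.1222 0.0222]
bed near [0.4978 0.1113 0.0216]
bar fr far top [0.5758 0.0002 0.0351]
bar fr near top [ 0.54   -0.0016  0.0392]
bar tail near top [0.539  0.0896 0.0294]
guard top near [ 0.5208 -0.0878  0.1115]
guard top far [ 0.6259 -0.0789  0.1171]
mat nt [0.3717 0.0107 0.003 ]
h1 [0.4094 0.2245 0.049 ]
h2 [0.4134 0.1559 0.049 ]
h3 [0.3905 0.1535 0.049 ]
h4 [0.3876 0.2234 0.049 ]
headF [0.4219 0.0474 0.017 ]
headN [0.397  0.0452 0.017 ]
tailF [0.4055 0.2513 0.015 ]
tailN [0.3879 0.2503 0.015 ]
bedF [0.6074 0.1227 0.02  ]
bedN [0.4967 0.1122 0.02  ]
grayF [ 0.6251 -0.0779  0.02  ]
grayN [ 0.5157 -0.088   0.02  ]
bar1 [0.5716 0.0908 0.036 ]
bar2 [0.5755 0.0003 0.036 ]
bar3 [ 0.539  -0.0007  0.036 ]
bar4 [0.5361 0.0904 0.036 ]
fenF [ 0.591  -0.0545  0.032 ]
fenN [ 0.5444 -0.0593  0.032 ]
padF [ 0.5987 -0.2054  0.035 ]
padN [ 0.566 -0.207  0.035]
gf [ 0.6266 -0.0792  0.115 ]
gn [ 0.5202 -0.0888  0.115 ]
fe1 [ 0.6077 -0.2278  0.032 ]
fe2 [ 0.5614 -0.2315  0.032 ]
```

Emit:
apply_moves(commands=[3,-6,-2,0,0,-0.18,6,-12,-4,0,0,-0.36,9,-18,-6,0,0,-0.54,12,-24,-8,0,0,-0.72,15,-30,-10,0,0,-0.9,17,-34,-10,0,0,-1.05,18.03,-36.8,-11,0,0,-1.135,18.03,-36.8,-13,0,0,-1.135,18.03,-36.8,-13,0,0,-1.135,18.03,-36.8,-13,0,0,-1.135], grip=0)

```text
time: 1.35
ee_pos: [0.4006, 0.1905, 0.1019]
ee_rot: [[0.061, -0.998, 0.001], [-0.998, -0.061, 0.0], [-0.0, -0.001, -1.0]]
contact_force: [0.1, 0.6, 0.5]
finger_gap: 0.0856
grip_force: 0.0
```

Emit:
apply_moves(commands=[0,0,-3,0,0,0,0,0,-6,0,0,0,0,0,-7.5,0,0,0,0,0,-8.3,0,0,0,0,0,-8.3,0,0,0,0,0,-8.3,0,0,0])

```text
time: 2.1
ee_pos: [0.401, 0.1906, 0.0194]
ee_rot: [[0.06, -0.998, 0.001], [-0.998, -0.06, 0.001], [-0.001, -0.001, -1.0]]
contact_force: [-0.1, -0.4, 0.5]
finger_gap: 0.0853
grip_force: 0.0
```

Emit:
apply_moves(commands=[0,0,0,0,0,0,0,0,0,0,0,0,0,0,0,0,0,0,0,0,0,0,0,0,0,0,0,0,0,0,0,0,0,0,0,0,0,0,0,0,0,0,0,0,0,0,0,0], grip=1, newtons=100)

```text
time: 3.1
ee_pos: [0.4007, 0.1903, 0.0187]
ee_rot: [[0.06, -0.998, 0.001], [-0.998, -0.06, 0.0], [-0.0, -0.001, -1.0]]
contact_force: [-0.7, 0.3, 4.9]
finger_gap: 0.0209
grip_force: 98.6
```

Emit:
apply_moves(commands=[0,0,2,0,0,0,0,0,5,0,0,0,0,0,8,0,0,0,3,1.5,8,0,0,0.01,6,3,8,0,0,0.02,9,4.5,8,0,0,0.035,12,6,8,0,0,0.035,13.8,7.1,7,0,0,0.035,13.8,7.1,6,0,0,0.035,13.8,7.1,6,0,0,0.035,13.8,7.1,6,0,0,0.035])

```text
time: 4.47
ee_pos: [0.5381, 0.2609, 0.0786]
ee_rot: [[0.095, -0.995, 0.0], [-0.995, -0.095, -0.0], [0.0, -0.0, -1.0]]
contact_force: [-0.1, -0.3, 0.5]
finger_gap: 0.0207
grip_force: 98.3
```

```bash
python3 - <<'E'
from plant import arm
import cv2,numpy as np
s=arm.get_state();print(s['ee_pos'],s['contact_force'])
f=lambda im,x,y,w,h,k:cv2.resize(im[y:y+h,x:x+w,::-1],None,fx=k,fy=k,interpolation=cv2.INTER_CUBIC)
t=arm.get_image("top");e=arm.get_image("side")
cv2.imwrite("pics/d1.png",np.vstack([f(t,180,205,160,60,5),f(e,190,180,160,60,5)]))
cv2.imwrite("pics/top1.png",t[:,:,::-1]);cv2.imwrite("pics/side1.png",e[:,:,::-1])
E
```

```text
[0.53813252 0.26089167 0.07858122] [-0.08518762 -0.31331628  0.53783469]
```

View pics/d1.png

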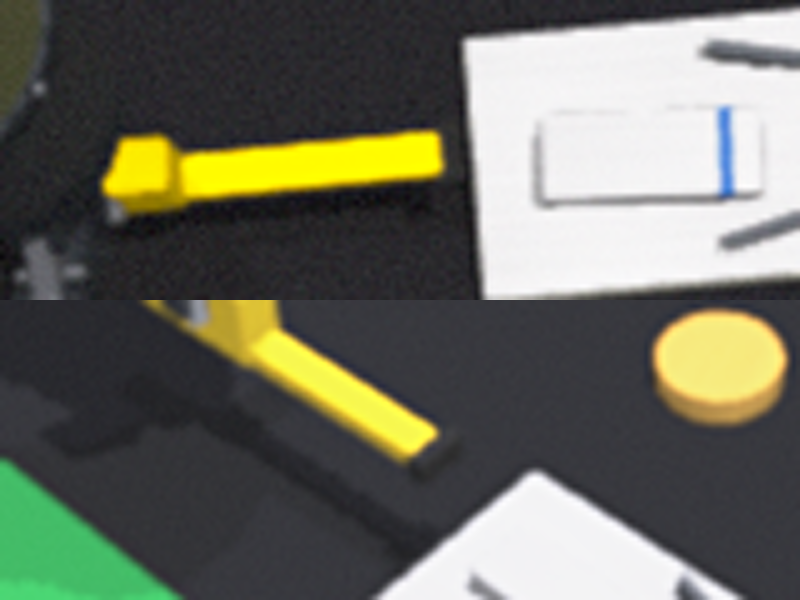

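```bash
python3 - <<'E'
from h import *
np.set_printoptions(precision=4,suppress=True)
p=lambda x0,y0,u,v:np.array([x0+(u+.5)/5-.5,y0+(v+.5)/5-.5])
a=tri(p(180,205,440,131),p(190,180,438,130));b=tri(p(180,205,443,176),p(190,180,405,162));print(a,b)
for z in(.075,):
  a=atz('top',p(180,205,440,131),z);b=atz('top',p(180,205,443,176),z);print(a,b,(a+b)/2)
  c=atz('top',p(180,205,180,156),z);d=atz('top',p(180,205,185,200),z);print((c+d)/2, (a+b)/2-(c+d)/2)
E
```

```text
[0.5579 0.1261 0.0805] [0.5398 0.126  0.0741]
[0.5587 0.1267 0.075 ] [0.5408 0.1252 0.075 ] [0.5497 0.126  0.075 ]
[0.5397 0.2271 0.075 ] [ 0.01   -0.1011  0.    ]
```

Emit:
apply_moves(commands=[0.1,0,-1.5,0,0,0,0.1,0,-3,0,0,0,0.1,0,-4.1,0,0,0,0.1,0,-4.1,0,0,0,0.2,-1,-4.1,0,0,0,0.29,-2,-4.1,0,0,0,0.29,-2,-4.1,0,0,0,0.29,-2,-4.1,0,0,0])

```text
time: 5.58
ee_pos: [0.5416, 0.2411, 0.0376]
ee_rot: [[0.094, -0.996, 0.0], [-0.996, -0.094, 0.0], [-0.0, -0.0, -1.0]]
contact_force: [0.3, 0.5, -0.6]
finger_gap: 0.0205
grip_force: 98.2
```

Emit:
apply_moves(commands=[0.05,-0.5,0,0,0,0,0.1,-1,0,0,0,0,0.15,-1.5,0,0,0,0,0.19,-2,0,0,0,0,0.24,-2.5,0,0,0,0,0.29,-3,0,0,0,0,0.34,-3.5,0,0,0,0,0.39,-4,0,0,0,0,0.44,-4.5,0,0,0,0,0.49,-5,0,0,0,0,0.49,-5,0,0,0,0])

```text
time: 6.95
ee_pos: [0.5462, 0.1902, 0.0371]
ee_rot: [[0.094, -0.996, -0.001], [-0.996, -0.094, -0.001], [0.001, 0.001, -1.0]]
contact_force: [0.3, 0.0, -0.4]
finger_gap: 0.0206
grip_force: 98.0
```

```bash
python3 - <<'E'
from plant import arm
import cv2,numpy as np
f=lambda im,x,y,w,h,k:cv2.resize(im[y:y+h,x:x+w,::-1],None,fx=k,fy=k,interpolation=cv2.INTER_CUBIC)
t=arm.get_image("top");e=arm.get_image("side")
cv2.imwrite("pics/d2.png",np.vstack([f(t,240,200,160,60,5),f(e,240,200,160,60,5)]))
E
```

```text
(no output)
```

View pics/d2.png

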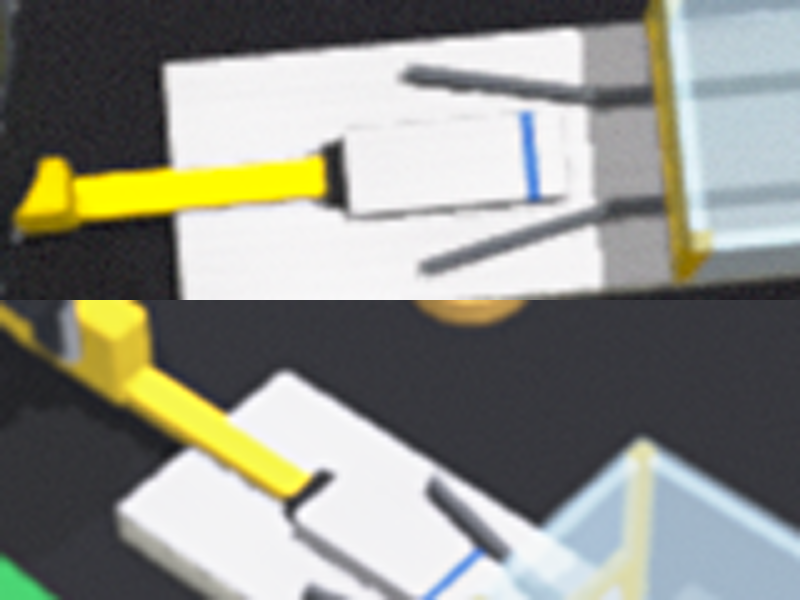

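The picture shows the bar squared up, flush to the black head (345,140–205), and heading centrally into the channel.

Emit:
apply_moves(commands=[0.05,-0.5,0,0,0,0,0.1,-1,0,0,0,0,0.15,-1.5,0,0,0,0,0.19,-2,0,0,0,0,0.24,-2.5,0,0,0,0,0.29,-3,0,0,0,0,0.34,-3.5,0,0,0,0,0.39,-4,0,0,0,0,0.44,-4.5,0,0,0,0,0.49,-5,0,0,0,0,0.53,-5.5,0,0,0,0,0.58,-6,0,0,0,0,0.63,-6.5,0,0,0,0,0.68,-7,0,0,0,0,0.73,-7.5,0,0,0,0,0.78,-8,0,0,0,0])

```text
time: 9.05
ee_pos: [0.5541, 0.1108, 0.0372]
ee_rot: [[0.095, -0.995, -0.0], [-0.995, -0.095, -0.0], [0.0, 0.0, -1.0]]
contact_force: [-0.9, 3.1, -1.1]
finger_gap: 0.0207
grip_force: 98.1
```

Emit:
apply_moves(commands=[0.05,-0.5,0,0,0,0,0.1,-1,0,0,0,0,0.15,-1.5,0,0,0,0,0.17,-1.8,0,0,0,0,0.2,-2.1,0,0,0,0,0.23,-2.4,0,0,0,0,0.26,-2.7,0,0,0,0,0.29,-3,0,0,0,0,0.32,-3.3,0,0,0,0,0.35,-3.6,0,0,0,0,0.38,-3.9,0,0,0,0,0.41,-4.2,0,0,0,0,0.44,-4.5,0,0,0,0,0.46,-4.7,0,0,0,0])

```text
time: 10.8
ee_pos: [0.559, 0.0653, 0.0375]
ee_rot: [[0.096, -0.995, 0.001], [-0.995, -0.095, 0.002], [-0.002, -0.001, -1.0]]
contact_force: [-0.3, 8.2, 0.7]
finger_gap: 0.0204
grip_force: 98.2
```

Emit:
apply_moves(commands=[0.03,-0.3,0,0,0,0,0.06,-0.6,0,0,0,0,0.09,-0.9,0,0,0,0,0.12,-1.2,0,0,0,0,0.15,-1.5,0,0,0,0,0.16,-1.65,0,0,0,0,0.175,-1.8,0,0,0,0,0.19,-1.95,0,0,0,0])

```text
time: 11.8
ee_pos: [0.5608, 0.0458, 0.0375]
ee_rot: [[0.096, -0.995, 0.001], [-0.995, -0.096, 0.002], [-0.002, -0.001, -1.0]]
contact_force: [-0.9, 7.2, 0.2]
finger_gap: 0.0206
grip_force: 98.2
```

Emit:
apply_moves(commands=[0.015,-0.15,0,0,0,0,0.03,-0.3,0,0,0,0,0.045,-0.45,0,0,0,0,0.06,-0.6,0,0,0,0])

```text
time: 12.3
ee_pos: [0.5614, 0.0398, 0.0375]
ee_rot: [[0.096, -0.995, 0.001], [-0.995, -0.096, 0.002], [-0.002, -0.001, -1.0]]
contact_force: [-1.5, 7.2, -0.2]
finger_gap: 0.0207
grip_force: 98.2
```

Emit:
apply_moves(commands=[0.01,-0.1,0,0,0,0,0.02,-0.2,0,0,0,0,0.03,-0.3,0,0,0,0,0.04,-0.4,0,0,0,0,0.05,-0.5,0,0,0,0])

```text
time: 12.92
ee_pos: [0.5619, 0.0349, 0.0375]
ee_rot: [[0.096, -0.995, 0.001], [-0.995, -0.096, 0.002], [-0.002, -0.001, -1.0]]
contact_force: [-0.6, 7.6, 0.2]
finger_gap: 0.0205
grip_force: 98.2
```

Emit:
apply_moves(commands=[0.01,-0.1,0,0,0,0,0.02,-0.2,0,0,0,0])

```text
time: 13.18
ee_pos: [0.5621, 0.0329, 0.0375]
ee_rot: [[0.096, -0.995, 0.001], [-0.995, -0.096, 0.002], [-0.002, -0.001, -1.0]]
contact_force: [-0.3, 8.4, 0.3]
finger_gap: 0.0206
grip_force: 98.2
```

Emit:
apply_moves(commands=[0.01,-0.1,0,0,0,0])

```text
time: 13.3
ee_pos: [0.5622, 0.0319, 0.0375]
ee_rot: [[0.096, -0.995, 0.001], [-0.995, -0.096, 0.002], [-0.002, -0.001, -1.0]]
contact_force: [-0.9, 6.9, 0.9]
finger_gap: 0.0205
grip_force: 98.2
```

Emit:
apply_moves(commands=[0.01,-0.1,0,0,0,0])

```text
time: 13.42
ee_pos: [0.5623, 0.0309, 0.0375]
ee_rot: [[0.095, -0.995, 0.001], [-0.995, -0.095, 0.002], [-0.002, -0.001, -1.0]]
contact_force: [-1.1, 7.6, 0.5]
finger_gap: 0.0207
grip_force: 98.2
```

Front is at about 119 mm; sliding takes about 7.5 N. I continue in 1 mm steps.

Emit:
apply_moves(commands=[0.01,-0.1,0,0,0,0])

```text
time: 13.55
ee_pos: [0.5624, 0.0299, 0.0375]
ee_rot: [[0.095, -0.995, 0.001], [-0.995, -0.095, 0.002], [-0.002, -0.001, -1.0]]
contact_force: [-0.8, 6.6, -0.3]
finger_gap: 0.0208
grip_force: 98.2
```

Emit:
apply_moves(commands=[0.01,-0.08,0,0,0,0])

```text
time: 13.68
ee_pos: [0.5625, 0.0291, 0.0375]
ee_rot: [[0.095, -0.995, 0.001], [-0.995, -0.095, 0.002], [-0.002, -0.001, -1.0]]
contact_force: [-0.7, 7.8, 0.8]
finger_gap: 0.0207
grip_force: 98.2
```

Emit:
apply_moves(commands=[0.01,-0.08,0,0,0,0])

```text
time: 13.8
ee_pos: [0.5626, 0.0283, 0.0375]
ee_rot: [[0.095, -0.995, 0.001], [-0.995, -0.095, 0.002], [-0.002, -0.001, -1.0]]
contact_force: [-0.8, 7.5, 1.6]
finger_gap: 0.0207
grip_force: 98.2
```

Emit:
apply_moves(commands=[0.01,-0.08,0,0,0,0])

```text
time: 13.92
ee_pos: [0.5627, 0.0275, 0.0375]
ee_rot: [[0.095, -0.995, 0.001], [-0.995, -0.095, 0.002], [-0.002, -0.001, -1.0]]
contact_force: [-0.9, 7.9, 0.3]
finger_gap: 0.0205
grip_force: 98.2
```

Emit:
apply_moves(commands=[0.005,-0.06,0,0,0,0])

```text
time: 14.05
ee_pos: [0.5627, 0.0269, 0.0375]
ee_rot: [[0.095, -0.995, 0.001], [-0.995, -0.095, 0.002], [-0.002, -0.001, -1.0]]
contact_force: [-0.7, 8.4, 1.0]
finger_gap: 0.0209
grip_force: 98.2
```

Emit:
apply_moves(commands=[0.005,-0.06,0,0,0,0])

```text
time: 14.18
ee_pos: [0.5628, 0.0263, 0.0375]
ee_rot: [[0.095, -0.995, 0.001], [-0.995, -0.095, 0.002], [-0.002, -0.001, -1.0]]
contact_force: [-0.6, 8.0, 0.5]
finger_gap: 0.0205
grip_force: 98.2
```

Emit:
apply_moves(commands=[0.005,-0.06,0,0,0,0])

```text
time: 14.3
ee_pos: [0.5628, 0.0257, 0.0375]
ee_rot: [[0.095, -0.995, 0.001], [-0.995, -0.095, 0.002], [-0.002, -0.001, -1.0]]
contact_force: [-1.0, 7.6, 1.2]
finger_gap: 0.0207
grip_force: 98.2
```

Emit:
apply_moves(commands=[0.005,-0.06,0,0,0,0])

```text
time: 14.42
ee_pos: [0.5629, 0.0254, 0.0375]
ee_rot: [[0.096, -0.995, 0.001], [-0.995, -0.096, 0.003], [-0.003, -0.001, -1.0]]
contact_force: [-2.4, 10.6, 1.6]
finger_gap: 0.0207
grip_force: 98.2
```

Emit:
apply_moves(commands=[0.005,-0.05,0,0,0,0])

```text
time: 14.55
ee_pos: [0.563, 0.0252, 0.0375]
ee_rot: [[0.096, -0.995, 0.001], [-0.995, -0.096, 0.003], [-0.003, -0.001, -1.0]]
contact_force: [-1.9, 12.2, 0.7]
finger_gap: 0.0207
grip_force: 98.3
```

Emit:
apply_moves(commands=[0.005,-0.06,0,0,0,0])

```text
time: 14.68
ee_pos: [0.5631, 0.025, 0.0376]
ee_rot: [[0.096, -0.995, 0.001], [-0.995, -0.096, 0.004], [-0.004, -0.002, -1.0]]
contact_force: [-2.3, 13.2, 1.2]
finger_gap: 0.0207
grip_force: 98.4
```

Emit:
apply_moves(commands=[0.01,-0.1,0,0,0,0])

```text
time: 14.8
ee_pos: [0.5633, 0.0247, 0.0377]
ee_rot: [[0.096, -0.995, 0.002], [-0.995, -0.096, 0.005], [-0.005, -0.002, -1.0]]
contact_force: [-2.6, 16.3, 2.5]
finger_gap: 0.0204
grip_force: 98.5
```

Emit:
apply_moves(commands=[0.003,-0.03,0,0,0,0,0.003,-0.03,0,0,0,0,0.003,-0.03,0,0,0,0])

```text
time: 15.18
ee_pos: [0.5633, 0.0246, 0.0377]
ee_rot: [[0.096, -0.995, 0.002], [-0.995, -0.096, 0.005], [-0.005, -0.002, -1.0]]
contact_force: [-2.8, 14.5, 2.7]
finger_gap: 0.02
grip_force: 98.5
```

Emit:
apply_moves(commands=[0,0,0,0,0,0,0,0,0,0,0,0,0,0,0,0,0,0,0,0,0,0,0,0])

```text
time: 15.68
ee_pos: [0.5633, 0.0246, 0.0378]
ee_rot: [[0.096, -0.995, 0.002], [-0.995, -0.096, 0.005], [-0.005, -0.002, -1.0]]
contact_force: [-2.1, 14.2, 2.3]
finger_gap: 0.0207
grip_force: 98.5
```

Emit:
apply_moves(commands=[0,0,0,0,0,0,0,0,0,0,0,0,0,0,0,0,0,0,0,0,0,0,0,0])

```text
time: 16.18
ee_pos: [0.5633, 0.0246, 0.0378]
ee_rot: [[0.096, -0.995, 0.002], [-0.995, -0.096, 0.005], [-0.005, -0.002, -1.0]]
contact_force: [-2.3, 14.8, 1.9]
finger_gap: 0.0203
grip_force: 98.5
```

Emit:
apply_moves(commands=[0.004,-0.05,0,0,0,0,0.006,-0.08,0,0,0,0])

```text
time: 16.42
ee_pos: [0.5635, 0.0245, 0.0379]
ee_rot: [[0.096, -0.995, 0.002], [-0.995, -0.096, 0.006], [-0.006, -0.002, -1.0]]
contact_force: [-2.9, 18.0, 3.5]
finger_gap: 0.0204
grip_force: 98.5
```

Emit:
apply_moves(commands=[0,0,0,0,0,0,0,0,0,0,0,0,0,0,0,0,0,0,0,0,0,0,0,0,0,0,0,0,0,0,0,0,0,0,0,0,0,0,0,0,0,0,0,0,0,0,0,0])

```text
time: 17.42
ee_pos: [0.5634, 0.0244, 0.0378]
ee_rot: [[0.096, -0.995, 0.002], [-0.995, -0.096, 0.006], [-0.006, -0.002, -1.0]]
contact_force: [-3.6, 17.6, 2.7]
finger_gap: 0.0208
grip_force: 98.5
```

Emit:
apply_moves(commands=[-0.05,0.5,0,0,0,0,-0.1,1,0,0,0,0,-0.2,2,0,0,0,0,-0.34,3.5,0,0,0,0,-0.48,5,0,0,0,0,-0.63,6.5,0,0,0,0,-0.78,8,0,0,0,0,-0.97,10,0,0,0,0,-1.16,12,0,0,0,0,-1.36,14,0,0,0,0,-1.55,16,0,0,0,0,-1.75,18,0,0,0,0,-1.94,20,0,0,0,0,-2.13,22,0,0,0,0,-2.3,24,0,0,0,0,-2.3,24,3,0,0,0,-2.3,24,6,0,0,0,-2.3,24,6,0,0,0])

```text
time: 19.68
ee_pos: [0.5414, 0.2622, 0.1005]
ee_rot: [[0.095, -0.995, 0.004], [-0.995, -0.095, 0.003], [-0.003, -0.005, -1.0]]
contact_force: [0.1, 0.8, -1.7]
finger_gap: 0.0205
grip_force: 98.0
```

```bash
python3 - <<'E'
from plant import arm
import cv2,numpy as np
f=lambda im,x,y,w,h,k:cv2.resize(im[y:y+h,x:x+w,::-1],None,fx=k,fy=k,interpolation=cv2.INTER_CUBIC)
t=arm.get_image("top");e=arm.get_image("side")
cv2.imwrite("pics/d3.png",np.vstack([f(t,180,190,288,80,2.75)[:,:790],cv2.resize(f(e,190,180,250,115,3),(790,363))]))
E
```

```text
(no output)
```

View pics/d3.png

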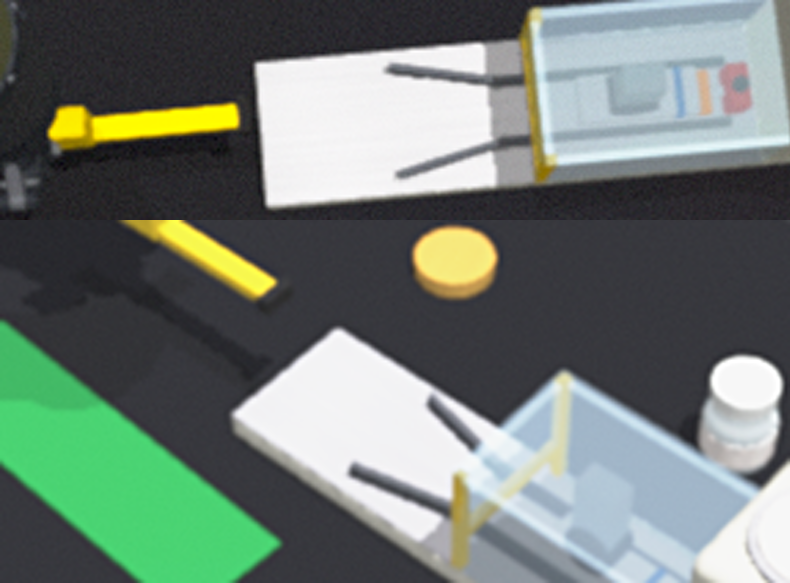

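The bar sits against the pad (top view, blue band at x≈680, orange 703), and the stick is clear of the checker. Next is back to the mat.

Emit:
apply_moves(commands=[-3,-1.4,0,0,0,-0.01,-6,-2.8,0,0,0,-0.02,-9,-4.2,0,0,0,-0.04,-12,-5.6,0,0,0,-0.057,-13.44,-6.2,0,0,0,-0.057,-13.44,-6.2,-2.5,0,0,-0.057,-13.44,-6.2,-5,0,0,-0.057,-13.44,-6.2,-6.5,0,0,-0.057,-13.44,-6.2,-7.2,0,0,-0.057,-13.44,-6.2,-7.8,0,0,-0.057,-13.44,-6.2,-7.8,0,0,-0.057])

```text
time: 21.15
ee_pos: [0.4057, 0.1987, 0.0194]
ee_rot: [[0.038, -0.999, 0.0], [-0.999, -0.038, 0.0], [-0.0, -0.0, -1.0]]
contact_force: [0.4, 0.5, -1.2]
finger_gap: 0.0202
grip_force: 98.5
```

Emit:
apply_moves(commands=[0,0,-0.04,0,0,0,0,0,-0.08,0,0,0,0,0,-0.08,0,0,0])

```text
time: 21.52
ee_pos: [0.4057, 0.1987, 0.0187]
ee_rot: [[0.038, -0.999, 0.0], [-0.999, -0.038, 0.0], [-0.0, -0.0, -1.0]]
contact_force: [-0.4, 0.0, 0.3]
finger_gap: 0.0205
grip_force: 98.5
```

Emit:
apply_moves(commands=[0,0,-0.03,0,0,0,0,0,-0.06,0,0,0,0,0,-0.06,0,0,0])

```text
time: 21.9
ee_pos: [0.4057, 0.1987, 0.0187]
ee_rot: [[0.038, -0.999, 0.0], [-0.999, -0.038, 0.0], [-0.0, -0.0, -1.0]]
contact_force: [-2.7, -0.9, 5.8]
finger_gap: 0.0209
grip_force: 99.2
```

Touching the mat with 5 N. Now release and rise.

Emit:
apply_moves(commands=[0,0,0,0,0,0,0,0,0,0,0,0,0,0,0,0,0,0,0,0,0,0,0,0,0,0,0,0,0,0,0,0,0,0,0,0,0,0,0,0,0,0,0,0,0,0,0,0], grip=0)

```text
time: 22.9
ee_pos: [0.4056, 0.1986, 0.0179]
ee_rot: [[0.038, -0.999, -0.0], [-0.999, -0.038, -0.0], [0.0, 0.0, -1.0]]
contact_force: [-0.2, -0.3, -0.3]
finger_gap: 0.0856
grip_force: 0.0
```

Emit:
apply_moves(commands=[0,0,2,0,0,0,0,0,5,0,0,0,0,0,9,0,0,0,0,0,13,0,0,0,0,5,15,0,0,0,0,10,15,0,0,0,0,15,15,0,0,0,0,20,15,0,0,0,0,20,15,0,0,0,0,20,15,0,0,0])

```text
time: 24.15
ee_pos: [0.4055, 0.3984, 0.1676]
ee_rot: [[0.038, -0.999, -0.0], [-0.999, -0.038, -0.001], [0.001, 0.0, -1.0]]
contact_force: [0.0, -0.3, -0.0]
finger_gap: 0.0855
grip_force: 0.0
```

```bash
python3 - <<'E'
from plant import arm
import cv2,numpy as np
f=lambda im,x,y,w,h,k:cv2.resize(im[y:y+h,x:x+w,::-1],None,fx=k,fy=k,interpolation=cv2.INTER_CUBIC)
t=arm.get_image("top");e=arm.get_image("side")
cv2.imwrite("pics/d4.png",np.vstack([f(t,170,190,300,150,2.5),f(e,150,180,300,140,2.5)[:220]]))
print(arm.get_state()['ee_pos'])
E
```

```text
[0.40578856 0.39790233 0.16826346]
```

View pics/d4.png

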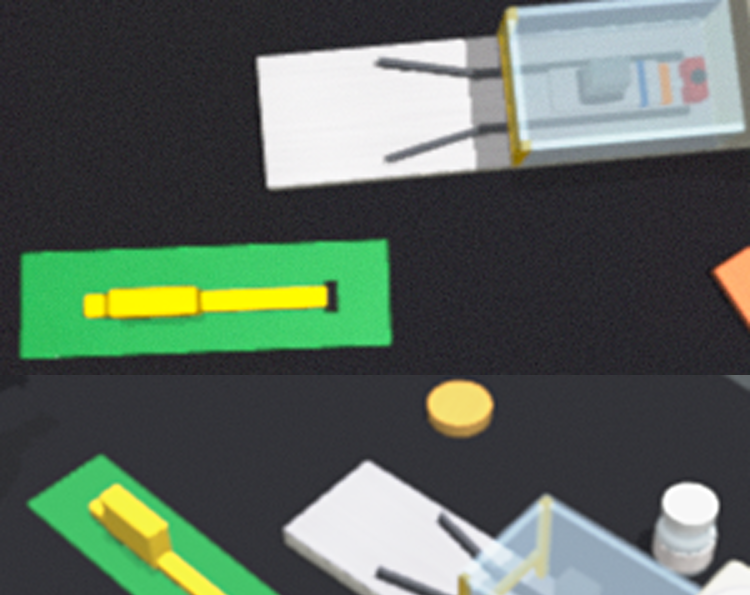

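The stick lies flat in the middle of the mat (85–337, 300) and the bar is still home against the pad (band at 643, pad at 665).

```bash
python3 -c "
from plant import arm
print(arm.finish_job())"
```

```text
the job is handed in; nothing more can be done
None
```

I pushed the bar home with the stick, held it about a second at roughly 10 N on the pad (estimated from the wrist force), laid the stick flat on its mat, and handed the job in at about 24 s; the hand-in gave no verdict.

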